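# Shut away the stall's takings

## Robot

A 6-joint arm with a two-finger parallel gripper is mounted at the origin on the work surface. World frame = base frame: x ahead of the robot, y to its left, z up, the work surface at z = 0. Lengths are in m, angles in rad, forces in N, time in s.
With the tool pointing down it reaches from about 0.275 to 0.875 m from the base axis. Payload 12.5 kg.
Tool frame: the origin (TCP) lies on the centre line of the jaws, within the pads' length; the fingertips stand r.finger_overhang ahead of it and the grasp point (between the pads) lies 3 mm ahead of it (r.finger_overhang is the distance from the TCP to the fingertips, in m); z points along the fingers, y is the line along which they close (so a half turn about z gives the same grasp; the last joint's range is limited). The gripper opens to 85 mm and grips with 20 to 120 N. Pads are 22 mm wide; open, the fingers measure 114 mm over their backs; the gripper's body (76 mm by 85 mm) begins 54 mm behind the grasp point. The pads swing forward as they close: fully open they stand 13 mm farther back than shut.
Start: joints at [1.249, 0.351, 1.652, -0, 1.139, -0.085], TCP at [0.129, 0.535, 0.253] pointing down, gripper open.
Joint ranges: [-2.75, 2.75], [-0.79, 2.1], [0.01, 2.65], [-1.57, 4.71], [0.07, 3.14], [-2.87, 2.87]. Speed limits (rad/s): [2.22, 2.22, 2.79, 3.14, 3.14, 3.14].

## Interface

Orientations are given as a unit quaternion [x, y, z, w].
In Python, from cell import r, optics gives the robot as it stands. The module is installed in compiled form; this text tells all that it offers. Calls block until the motion is done:
- r.move_to(position, orientation): joint-space move of the TCP to a pose.
- r.move_linear(position, rot=None, vel=0.15): straight line of the TCP; rot=None keeps the orientation; vel is the mean speed in m/s.
- r.set_joints(angles): joint-space move.
- r.set_gripper(opening, squeeze=None): opening from 0.0 (shut) to 1.0 (fully open); squeeze is the grip in N (None keeps the last); returns when the fingers have stopped.
- r.sleep(seconds).
- r.inverse_kinematics(position, orientation): joint angles nearest the present ones, or None.
- optics.get_image(name): name is "side" or "top" or "wrist"; returns a dict with "pixels" (420x560x3 uint8, red, green, blue), "depth" (420x560 float32, m along the optical axis (not along the pixel's ray), 0 where there is no reading), "fx", "fy", "cx", "cy" (pixels), "camera_from_world" (4x4, takes a point from world to camera coordinates); the wrist camera has in their place "mount" (4x4, takes a point from camera to tool coordinates, whose origin is the TCP and whose axes are the flange's). Camera axes: x right, y down, z forward; pixel columns grow to the right and rows downward; lengths in m; the calibration is good to about 2 mm. A picture is of the moment at which its call begins: read the wrist's pose just before it.
A pose or a line that the arm cannot do raises r.PlanningError and nothing moves.
- r.hand_in(): hands the job in; it is judged then, once.
Readings, each from a call of its own:
- r.current_t(): time.
- r.current_q(): joint angles.
- r.current_qvel(): joint speeds.
- r.current_effort(): joint torques, N m.
- r.current_tool_pos(): TCP position.
- r.current_ee_rot(): TCP orientation.
- r.current_contact_force(): force on the tool from outside, world axes, zero at the start.
- r.current_torque(): the same for the moment, N m.
- r.current_opening(): opening from 0.0 (shut) to 1.0 (fully open).
- r.current_finger_force(): force on a finger pad.
Only numpy, scipy, OpenCV 4.12 (cv2) and the standard library are available. Lean on these libraries where they do the work, as an engineer would, in place of code of your own. Each camera call takes 0.05 s, during which the arm holds its last target. There are 200 camera calls.

## Task

Shut away the market stall's takings: with your fingertips push the green cash box's open yellow drawer fully home, and push the red cover on top of the box fully shut over the coins, in either order. Do not slam them or lift anything, and leave the jars, bottle, bowl, mug and garlic standing where they are.

Things in the scene. Friction and masses are not known exactly. Their poses are not given: they have to be found in the camera images.
- cashbox: green cash box, fixed, 200 deep (x) x 240 wide (y) x 90 high, origin at the centre of its underside. Its -x side is the front, where the drawer slides out. It stands left or right of the middle, turned a little. On its flat top two rails 5 high run along y at x = -94 and +14 and guide the red cover; an end stop 30 high closes them at y = -102. The spice jar stands on the top behind them.
- drawer_front (a point): centre of the outer face of the drawer's yellow front panel, 48 above the table (axes as the cash box's). The panel is 14 thick, 220 wide (y), 72 high (12 to 84 above the table), without handle; it is shut by pushing this flat face along the box's +x.
- drawer (a joint): how far the drawer stands open, m: 0 fully shut (the panel's back against the box), 0.105 fully open. It needs about 3 N to move, stays where it is left, has no spring, and meets a rigid stop at 0.
- cover_end (a point): centre of the flat trailing end face (box's +y side) of the red sliding coin cover, 108 above the table (axes as the cash box's). The cover is a closed flat box 110 (x) x 100 (y) x 26 high, at heights 95 to 121; too broad to grip, shut by pushing this face along the box's -y. Bare box top, at least 35 along y, lies free before the face for the fingertips.
- cover (a joint): how far the cover stands open, m: 0 fully shut over the well of coins (against the end stop), 0.085 fully open. It needs about 2 to 3 N to move, stays where it is left, has no spring, and meets a rigid stop at 0.
- scale: white shop scale, fixed to the table, 220 deep x 230 wide, rim of its pan 106 high, origin at the centre of its underside; it stands beside the cash box, on either side. Not part of the job.
- spice_jar_mid (a point): small amber jar with a red cap, 44 diameter x 60 high, loose on the rear part of the cash box's top; point half-way up (mm). Not part of the job: leave it standing where it is.
- bowl_mid (a point): steel bowl, 100 diameter x 45 high, loose on the pan of the white shop scale; point half-way up on its axis (mm). Not part of the job: leave it standing where it is.
- garlic_mid (a point): white garlic bulb, 48 diameter x 48 high, loose on the table; point 20 above the table (mm). Not part of the job: leave it standing where it is.
- mug_mid (a point): blue mug, 76 diameter x 85 high, loose on the table; point half-way up (mm). Not part of the job: leave it standing where it is.
- sauce_mid (a point): amber sauce bottle, 60 diameter x 190 high, loose on the table; point half-way up (mm). Not part of the job: leave it standing where it is.
- pickles_mid (a point): green glass jar with a brass cap, 72 diameter x 100 high, loose on the table; point half-way up (mm). Not part of the job: leave it standing where it is.

How it is judged:
By the outcome, as a careful person would: the job done as asked, in the order asked, and still so for the second after the job is handed in, with the robot touching nothing.
It also fails if it takes over 45 s, if anything falls off the work surface, if the arm or the gripper's body presses on something with over 40 N, if the wrist force passes 120 N, or if a joint passes its speed limit or range.

## Working session

There is one attempt and no reset: what is moved stays moved. The work goes in short steps, each a Python script; the robot and the scene stay as the last script left them, time stands still between calls to the robot, and variables do not carry over. Pictures are saved under pics/ and viewed, at most 10 in all, crops included, and the job is handed in when it is done.

```bash
mkdir -p pics; cat > h.py <<'E'
import numpy as np, cv2
from cell import r, optics
def cloud(im):
    d=im["depth"]; v,u=np.mgrid[:d.shape[0],:d.shape[1]]
    pc=np.stack([(u-im["cx"])/im["fx"]*d,(v-im["cy"])/im["fy"]*d,d,np.ones_like(d)],-1)
    return (pc@np.linalg.inv(im["camera_from_world"]).T)[...,:3]
E
python3 - <<'E'
from h import *
for n in("top","side"):
    im=optics.get_image(n); cv2.imwrite(f"pics/{n}.png",im["pixels"][...,::-1]); np.savez(f"{n}.npz",**im)
    print(n,np.linalg.inv(im["camera_from_world"]).round(3).tolist(),im["fx"],(im["depth"]>0).mean())
print(r.finger_overhang,r.current_ee_rot(),r.current_t())
E
```

```text
top [[0.013, -0.994, 0.107, 0.433], [-1.0, -0.013, -0.001, -0.015], [0.002, -0.107, -0.994, 1.261], [0.0, 0.0, 0.0, 1.0]] 440.8118236714039 0.9961777210884354
side [[0.875, -0.314, 0.369, 0.006], [-0.485, -0.578, 0.656, -0.994], [0.007, -0.753, -0.658, 1.095], [0.0, 0.0, 0.0, 1.0]] 493.67867787630354 0.9923809523809524
0.022 [ 1.18129683e-01  9.92998042e-01 -5.04774936e-04 -1.10992835e-04] 0.1
```

View pics/top.png

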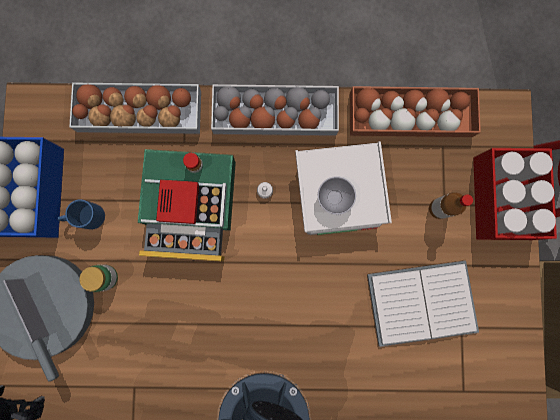

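View pics/side.png

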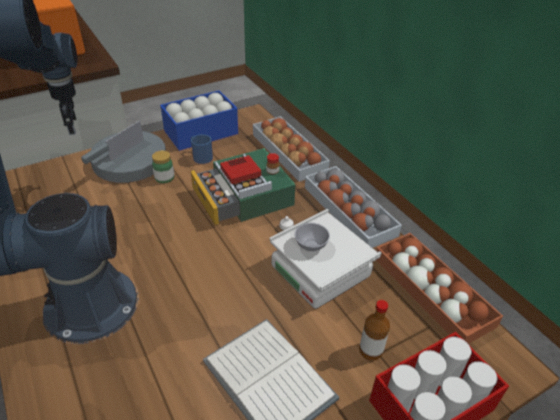

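The top view shows the box at about (190,190) px. The cover, at (177,200), is open toward the left (+y). The drawer's yellow front is at (180,254). The mug is at (85,213) and the pickles jar at (97,279), both to the left. Next I'll measure positions from depth.

```bash
python3 - <<'E'
from h import *
for n in("top","side"):
    im=dict(np.load(n+".npz")); P=cloud(im); hsv=cv2.cvtColor(im["pixels"],cv2.COLOR_RGB2HSV); H,S,V=cv2.split(hsv)
    reg=(P[...,0]>.4)&(P[...,0]<.85)&(P[...,1]>.03)&(P[...,1]<.36)
    red=((H<6)|(H>174))&(S>170)&(V>80); grn=(H>60)&(H<95)&(S>80); yel=(H>18)&(H<32)&(S>150)
    for nm,m in(("cover",red&(abs(P[...,2]-.121)<.008)),("boxtop",grn&(abs(P[...,2]-.09)<.008)),("yellowtop",yel&(abs(P[...,2]-.084)<.008)),("cap",red&(P[...,2]>.14)),("pickles",(P[...,2]>.09)),("mug",(H>95)&(H<125)&(S>80)&(P[...,2]>.075)&(P[...,2]<.1))):
        reg2=reg
        if nm in("pickles",): reg2=(P[...,0]>.3)&(P[...,0]<.55)&(P[...,1]>.25)&(P[...,1]<.45)
        if nm=="mug": reg2=(P[...,0]>.45)&(P[...,0]<.75)&(P[...,1]>.3)&(P[...,1]<.5)
        q=P[m&reg2]
        if len(q)<5: print(n,nm,len(q)); continue
        c,s,a=cv2.minAreaRect(q[:,:2].astype(np.float32)); print(n,nm,len(q),np.round(c,3),np.round(s,3),round(a,1),"z",np.median(q[:,2]).round(4),np.round(cv2.boxPoints((c,s,a)),3).tolist())
E
```

```text
top cover 1454 [0.604 0.233] [0.1   0.149] 86.8 z 0.1209 [[0.5270000100135803, 0.18799999356269836], [0.675000011920929, 0.17900000512599945], [0.6809999942779541, 0.27900001406669617], [0.5329999923706055, 0.28700000047683716]]
top boxtop 3117 [0.624 0.219] [0.241 0.199] 87.0 z 0.0901 [[0.5180000066757202, 0.10400000214576721], [0.7170000076293945, 0.09399999678134918], [0.7300000190734863, 0.33500000834465027], [0.531000018119812, 0.3449999988079071]]
top yellowtop 405 [0.508 0.235] [0.174 0.217] 5.9 z 0.0836 [[0.4099999964237213, 0.33500000834465027], [0.43299999833106995, 0.11800000071525574], [0.6060000061988831, 0.13600000739097595], [0.5830000042915344, 0.3529999852180481]]
top cap 181 [0.687 0.197] [0.038 0.037] 58.6 z 0.1497 [[0.6620000004768372, 0.1899999976158142], [0.6930000185966492, 0.17100000381469727], [0.7129999995231628, 0.2029999941587448], [0.6819999814033508, 0.22200000286102295]]
top pickles 433 [0.469 0.369] [0.076 0.28 ] 43.2 z 0.0994 [[0.34599998593330383, 0.4449999928474426], [0.5379999876022339, 0.2409999966621399], [0.5929999947547913, 0.2930000126361847],
[... 942 characters left out ...]
500000834465027]]
side cap 66 [0.686 0.192] [0.036 0.03 ] 61.1 z 0.1494 [[0.6639999747276306, 0.18400000035762787], [0.6909999847412109, 0.16899999976158142], [0.7080000042915344, 0.20100000500679016], [0.6809999942779541, 0.2150000035762787]]
side pickles 203 [0.447 0.348] [0.109 0.278] 52.2 z 0.1002 [[0.30399999022483826, 0.38999998569488525], [0.5239999890327454, 0.21899999678134918], [0.5910000205039978, 0.3059999942779541], [0.3709999918937683, 0.47600001096725464]]
side mug 60 [0.551 0.479] [0.037 0.076] 87.6 z 0.0821 [[0.5120000243186951, 0.4620000123977661], [0.5879999995231628, 0.45899999141693115], [0.5889999866485596, 0.4959999918937683], [0.5139999985694885, 0.49900001287460327]]
```

```bash
cat >> h.py <<'E'
from scipy.spatial.transform import Rotation as R
C=np.array([.624,.218]); X=np.array([.9987,-.0515]); Y=np.array([.0515,.9987])
def W(lx,ly,z): return [*(C+lx*X+ly*Y),z]
def quat(yd):
    """tool down, closing line along the horizontal direction yd; the half turn with the smaller wrist motion"""
    y=np.array([*yd,0.]); z=np.array([0,0,-1.]); y/=np.linalg.norm(y)
    c=[R.from_matrix(np.c_[np.cross(s*y,z),s*y,z]) for s in(1,-1)]
    now=R.from_quat(r.current_ee_rot())
    return min(c,key=lambda k:(now.inv()*k).magnitude()).as_quat()
def push(start,d,z,dist,final,lim=12):
    """slow steps from local start along local d until the force passes lim beyond `final` travel"""
    s=0; d=np.array(d); f0=np.array(r.current_contact_force())
    while s<dist:
        s+=.004 if s<final else .0015
        p=np.array(start)+s*d; r.move_linear(W(*p,z),vel=.04 if s<final else .02)
        f=np.linalg.norm((np.array(r.current_contact_force())-f0)[:2])
        if f>1 or s>final: print(round(s,4),round(f,1),end='; ')
        if f>lim: break
    print("end",s,f,r.current_t()); return s
E
python3 - <<'E'
from h import *
r.set_gripper(0.0); oh=r.finger_overhang; print("oh",oh,r.current_opening())
q=quat(X); r.move_to(W(-.04,.092,.25),q)
r.move_linear(W(-.04,.092,.101+oh),vel=.12)
print(r.current_tool_pos(),r.current_contact_force(),r.current_t())
im=optics.get_image("side"); cv2.imwrite("pics/s2.png",cv2.resize(im["pixels"][100:260,140:340,::-1],None,fx=4,fy=4)[:600,:800])
E
```

```text
oh 0.022 0.0017453022176560575
[0.58919745 0.31211327 0.12385455] [ 0.49592145 -0.4054212  -0.96356534] 3.925
```

View pics/s2.png

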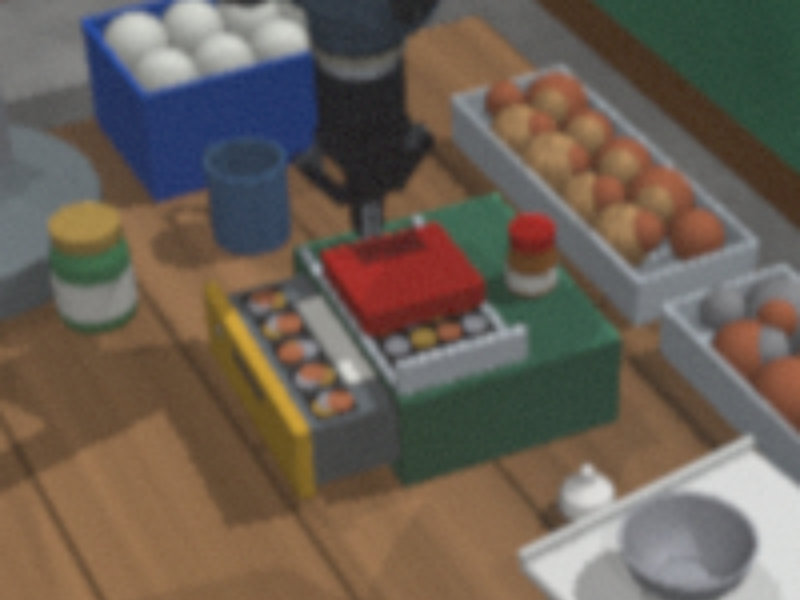

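The fingertips are down behind the cover's trailing face (crop px ~370,215), between the rails and clear of the mug and spice jar. Now I'll push.

```bash
python3 - <<'E'
from h import *
s=push((-.04,.092),(0,-1),.123,.1,.062)
r.move_linear(W(-.04,.092-s+.02,.123),vel=.05)
r.move_linear(W(-.04,.092-s+.02,.25)); print(r.current_t())
E
```

```text
0.04 1.2; 0.064 0.5; 0.0655 0.4; 0.067 0.9; 0.0685 0.5; 0.07 1.3; 0.0715 0.7; 0.073 0.6; 0.0745 0.7; 0.076 0.5; 0.0775 0.3; 0.079 1.1; 0.0805 0.7; 0.082 0.7; 0.0835 5.8; 0.085 15.8; end 0.08500000000000005 15.76021519495012 11.575
13.125
```

```bash
python3 - <<'E'
from h import *
q=quat(Y); r.move_to(W(-.23,0,.25),q)
z=.058+.022
r.move_linear(W(-.23,0,z),vel=.12)
s=push((-.23,0),(1,0),z,.125,.088)
r.move_linear(W(-.23+s-.03,0,z),vel=.05)
r.move_linear(W(-.23+s-.03,0,.25))
r.move_linear(W(-.28,-.05,.28)); print(r.current_t())
im=optics.get_image("side"); np.savez("side2.npz",**im); cv2.imwrite("pics/s3.png",cv2.resize(im["pixels"][100:250,140:340,::-1],None,fx=4,fy=4))
im=optics.get_image("top"); np.savez("top2.npz",**im); cv2.imwrite("pics/t3.png",cv2.resize(im["pixels"][130:280,60:260,::-1],None,fx=4,fy=4))
for n in("top2","side2"):
    im=dict(np.load(n+".npz")); P=cloud(im); H,S,V=cv2.split(cv2.cvtColor(im["pixels"],cv2.COLOR_RGB2HSV))
    L=np.stack([(P[...,:2]-C)@X,(P[...,:2]-C)@Y,P[...,2]],-1)
    red=((H<6)|(H>174))&(S>170)&(V>80); yel=(H>18)&(H<32)&(S>150)
    a=L[red&(abs(L[...,2]-.121)<.006)&(abs(L[...,0]+.04)<.05)&(abs(L[...,1])<.13)]; b=L[yel&(abs(L[...,2]-.084)<.006)&(abs(L[...,1])<.1)&(L[...,0]<-.09)&(L[...,0]>-.3)]
    c=L[red&(L[...,2]>.14)&(abs(L[...,1])<.1)&(L[...,0]>0)&(L[...,0]<.1)]
    print(n,np.percentile(a[:,1],[1,99]).round(3),np.percentile(b[:,0],[2,98]).round(3) if len(b) else 0,(C+np.median(c[:,:1],0)*X+np.median(c[:,1:2],0)*Y).round(3))
E
```

```text
0.004 1.7; 0.008 1.8; 0.024 1.1; 0.032 1.1; 0.036 1.3; 0.052 2.2; 0.056 1.6; 0.06 1.4; 0.064 1.5; 0.068 1.2; 0.072 1.1; 0.076 1.3; 0.08 1.6; 0.088 0.7; 0.0895 1.7; 0.091 2.6; 0.0925 2.1; 0.094 2.2; 0.0955 1.3; 0.097 2.5; 0.0985 2.2; 0.1 2.8; 0.1015 1.7; 0.103 2.6; 0.1045 6.6; 0.106 14.2; end 0.10600000000000007 14.239581006623352 24.775
27.8833
top2 [-0.099 -0.002] [-0.114 -0.101] [0.687 0.196]
side2 [-0.097 -0.011] [-0.115 -0.102] [0.685 0.186]
```

View pics/s3.png

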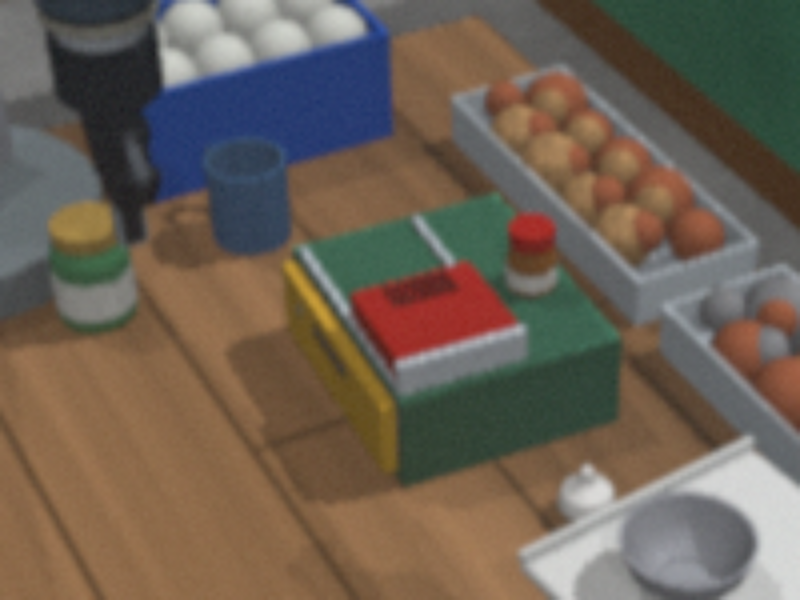

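View pics/t3.png

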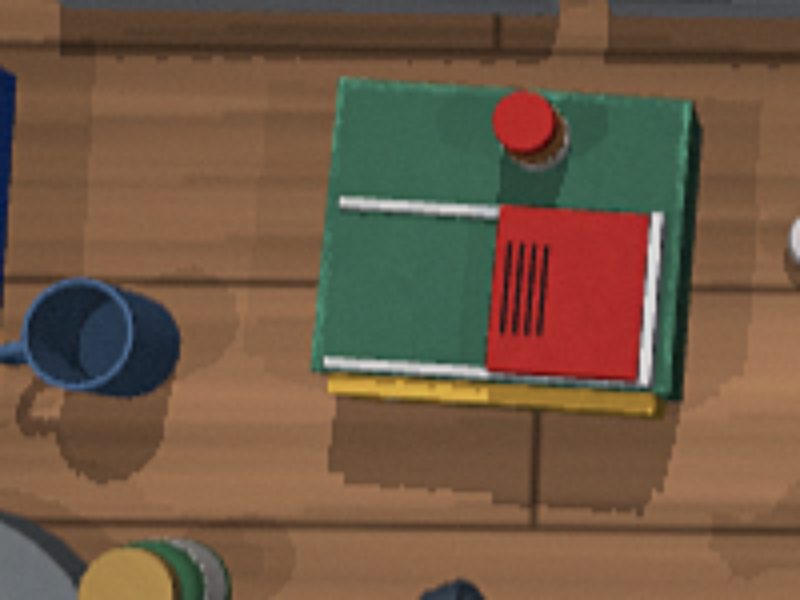

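In both views the cover is against its end stop (top crop px ~650,300) and the drawer front is flush with the box (px ~490,395). The jars, mug and garlic haven't moved, and the arm is clear.

```bash
python3 -c "
from cell import r
print(r.hand_in())"
```

```text
the job is handed in; nothing more can be done
None
```

The yellow drawer and the red cover are both pushed fully home against their stops, nothing else visibly moved, and the job was handed in at about 28 s; no verdict came back.

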